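Start a run in the bench-top incubator

ROBOT

A 6-joint arm with a two-finger parallel gripper is mounted at the origin on the work surface. World frame = base frame: x ahead of the robot, y to its left, z up, the work surface at z = 0. Lengths are in mm, angles in rad, forces in N, time in s.
With the tool pointing down it reaches from about 275 to 750 mm from the base axis. Payload 10.2 kg.
Tool frame: the origin (TCP) lies midway between the tips of the shut fingers; the grasp point (between the pads) lies 19 mm behind it; z points along the fingers, y is the line along which they close (so a half turn about z gives the same grasp; the last joint's range is limited). The gripper opens to 85 mm and grips with 20 to 120 N. Pads are 22 mm wide; open, the fingers measure 114 mm over their backs; the gripper's body (76 mm by 85 mm) begins 54 mm behind the grasp point. The pads swing forward as they close: fully open they stand 13 mm farther back than shut.
Start: joints at [-1.433, 0.313, 1.498, -0, 1.331, -0.223], TCP at [185.325, -491.209, 231.294] pointing down, gripper open.
Joint ranges: [-2.94, 2.94], [-0.97, 2.17], [0.19, 2.56], [-1.23, 4.37], [0.02, 3.11], [-2.88, 2.88]. Speed limits (rad/s): [2.39, 2.39, 3.01, 3.14, 3.14, 3.14].

INTERFACE

Orientations are given as a unit quaternion [w, x, y, z].
In Python, from rig import ctrl gives the robot as it stands.
- The arm moves only by the tool send_rows, never from a script. Its argument "targets" is a list of rows, each an object with "offset": the shift along the world's x, y, z in cm, a list of three; "spin": the turn about the world's z in rad. A call has 1 to 8 rows; each row is the pose to reach, as a shift and turn from the pose commanded when the call began; what a row does not reach only later rows make up. A row lasts 1/12 s, in which the tool goes at most 41.7 mm and 7.16 degrees, less where a joint would pass 70% of its speed; a pose out of reach is approached as far as the arm can. A call with a gripper value outside its range is refused whole. "grip" is the opening, from 0 (shut) to 1 (fully open), set as the call begins (left out, the last holds). The fingers move at their own pace and stop on an object; "squeeze" is the grip in N (left out, the last holds). Time passes only in rows, so rows that repeat a pose let the fingers close. It gives the time, the measured TCP pose, the force, the opening and the grip force at its end, in the units of the state.
- ctrl.sense(): the state, without advancing time (a new reading comes with each control period).
- ctrl.capture(name): name is "scene" or "top" or "wrist"; returns (picture, depth): 384x512x3 uint8, red, green, blue; 384x512 float32, mm along the optical axis (not along the pixel's ray), 0 where there is no reading.
- ctrl.calibration(name): a dict with "fx", "fy", "cx", "cy" (pixels), "view" (4x4, takes a point from world to camera coordinates); the wrist camera has in their place "mount" (4x4, takes a point from camera to tool coordinates, whose origin is the TCP and whose axes are the flange's). Camera axes: x right, y down, z forward; pixel columns grow to the right and rows downward; lengths in mm; the calibration is good to about 2 mm. A picture is of the moment at which its call begins: read the wrist's pose just before it. calibration takes no time and is no camera call.
- ctrl.finish_job(): hands the job in; it is judged then, once.
Trained networks look in the newest picture that a camera, given by its name, has taken for a name from the list of things; names that differ only in an ending like _2 or _b are one class to them, and where a whole thing is asked for, a point or a joint stands for the part that bears it (a point fixed in the world has none). Each returns a list of dicts, best first, with "conf" (0 to 1); they miss things now and then, are a little off and sometimes report something else, mostly with a low value. They report only what shows in the picture. A call takes as long as a camera call.
- ctrl.search_frame(camera, query): "box" ([left, top, right, bottom] in pixels, round what is visible of it).
- ctrl.place_of(camera, query): "uv" ([column, row] in pixels: a listed point, or the origin of a listed thing).
The state is a dict: "time_s": time; "joints": joint angles; "dq": joint speeds; "tau": joint torques, N m; "eef_pos": TCP position; "ee_rot": TCP orientation; "force": force on the tool from outside, world axes, zero at the start; "wrist_torque": the same for the moment, N m; "grip_width": opening from 0.0 (shut) to 1.0 (fully open); "grip_force": force on a finger pad.
Only numpy, scipy, OpenCV 4.12 (cv2) and the standard library are available. Lean on these libraries where they do the work, as an engineer would, in place of code of your own. Each camera call takes 0.05 s, during which the arm holds its last target. There are 200 camera calls.

TASK

Get the bench-top incubator going: first shut off the gas valve, then lift the black temperature logger out of the chamber into the aluminium tray, and lay every white-lidded culture dish from the bench flat on the chamber floor, side by side. Press the lid down until it snaps fully shut past its catch, and only then open the gas valve to the 60 degree mark (the white tab). The gas must never be on over an open chamber with a dish in it, and leave the bottle and the jar standing where they are.

Things in the scene. Friction and masses are not known exactly. Their poses are not given: they have to be found in the camera images.
- incubator: bench-top incubator, a low white box fixed on the bench, 174 mm (x) by 204 mm (y) and 57 mm high to its rim, with a 40 mm wide grey control strip (50 mm high) along its -y side. Origin: bench level, under the middle of the chamber; z up, -x towards the robot (the front), +x towards the hinge. The open chamber is 150 mm (x) by 180 mm (y) inside, centred on the origin, its dark flat floor 30 mm above the bench, walls 12 mm thick with their rim at 57 mm
- lid (a joint): flat hinged lid, white frame, clear window, 192 mm from hinge to lip, 204 wide, 8 thick, hinged along the chamber's far (+x) edge. Rad: 0 shut, 1.57 upright. Its stiff hinge (0.28 N m) keeps it where it is left. A spring catch mid-front holds it ajar at about 0.09 (lip 17 mm high); some 12 to 15 N down on its front snaps it past (at 0.05) to within 0.02 of 0; press on to 0, where it stays
- lid_hinge (a point): the middle of the lid's hinge line, 85 mm in +x of the incubator's origin and 58 mm above the bench; at the height of the shut lid's underside
- lid_lip (a point): the middle of the lid's free edge, half-way through its thickness, 192 mm from the hinge line
- valve_block: gas valve, an aluminium block 60 by 70 mm and 30 mm high fixed on the bench, with a brass pipe stub on its +y and -y sides and a round grey degree plate (80 mm across, top 36 mm above the bench) on top. Origin: bench level, on the handle's turning axis, which is vertical. Black ticks every 15 degrees run from 0 (along the block's own +x) to 90 (its +y); a white tab at the plate's rim marks 60 degrees
- valve (a joint): angle of the valve's handle in rad, growing anticlockwise seen from above: 0 shut (pointing along the block's +x, across the pipe), 1.571 full open (along the pipe), stops at both. 1.047 (60 degrees) points at the white tab. Stays where it is left; about 0.08 N m turns it
- valve_grip (a point): on the handle's turning axis, half-way up the handle, 55 mm above the bench. The handle is a black upright-sided bar 12 mm wide and 22 mm high (44 to 66 mm above the bench), reaching 40 mm from the axis towards its pointing end, which has a white line on top, and 22 mm the other way. Its x axis points along the pointing end
- tray: shallow open aluminium tray fixed on the bench, 140 mm (x) by 110 mm (y), 16 mm high, walls and bottom 4 mm thick. Origin: centre of its underside
- logger_mid (a point): centre of the temperature logger, a black block 60 mm (its x) by 26 mm (its y) and 20 mm high with a small grey display, 45 g; at the start it lies on the chamber floor
- oil_bottle: small amber bottle, 34 mm across and 62 mm high with its white cap, standing among the dishes. Origin: centre of its underside
- jar: small glass jar, 48 mm across and 55 mm high with its steel cap. Origin: centre of its underside
- dish1_mid (a point): centre of a closed round culture dish with a white lid that stays on, 40 mm across and 14 mm high, 25 g, lying flat on the bench at the start; z is its axis. There are two to four such dishes (None: this one is absent)
- dish2_mid (a point): centre of a closed round culture dish with a white lid that stays on, 40 mm across and 14 mm high, 25 g, lying flat on the bench at the start; z is its axis. There are two to four such dishes (None: this one is absent)
- dish3_mid (a point): centre of a closed round culture dish with a white lid that stays on, 40 mm across and 14 mm high, 25 g, lying flat on the bench at the start; z is its axis. There are two to four such dishes (None: this one is absent)
- dish4_mid (a point): centre of a closed round culture dish with a white lid that stays on, 40 mm across and 14 mm high, 25 g, lying flat on the bench at the start; z is its axis. There are two to four such dishes (None: this one is absent)

How it is judged (in metres and radians):
On the way, in this order (a step that is already met when the one before it is completed fails the run):
1. the gas valve is shut (value of joint valve below 0.09 rad), for 0.2 s.
2. with the gas still shut and the lid open, the logger lies in the tray and every dish lies flat on the chamber floor (x of dish1_mid in the frame of incubator between -0.064 and 0.064 m and y of dish1_mid in the frame of incubator between -0.079 and 0.079 m and z of dish1_mid in the frame of incubator between 0.03 and 0.042 m and x of dish2_mid in the frame of incubator between -0.064 and 0.064 m and y of dish2_mid in the frame of incubator between -0.079 and 0.079 m and z of dish2_mid in the frame of incubator between 0.03 and 0.042 m and x of dish3_mid in the frame of incubator between -0.064 and 0.064 m and y of dish3_mid in the frame of incubator between -0.079 and 0.079 m and z of dish3_mid in the frame of incubator between 0.03 and 0.042 m and x of dish4_mid in the frame of incubator between -0.064 and 0.064 m and y of dish4_mid in the frame of incubator between -0.079 and 0.079 m and z of dish4_mid in the frame of incubator between 0.03 and 0.042 m and x of logger_mid in the frame of tray between -0.06 and 0.06 m and y of logger_mid in the frame of tray between -0.045 and 0.045 m and z of logger_mid in the frame of tray below 0.025 m and value of joint valve below 0.12 rad and value of joint lid above 0.3 rad), for 0.2 s.
3. the lid is snapped shut past its catch, gas still shut (value of joint lid below 0.035 rad and value of joint valve below 0.12 rad), for 0.3 s.
4. the gas valve is opened to the 60 degree mark (value of joint lid below 0.035 rad and value of joint valve between 0.957 and 1.137 rad), for 0.2 s.
At the end, for the whole second after the job is handed in: Valve at 60 degrees within 5 (1.047 +- 0.09 rad); lid shut past its catch (below 0.035 rad); every dish present flat on the chamber floor (centre 30 to 42 mm above the bench); the logger in the tray (centre within 60 mm in x, 45 mm in y of its middle, below 25 mm); all at rest (all of step 4 and x of dish1_mid in the frame of incubator between -0.064 and 0.064 m and y of dish1_mid in the frame of incubator between -0.079 and 0.079 m and z of dish1_mid in the frame of incubator between 0.03 and 0.042 m and x of dish2_mid in the frame of incubator between -0.064 and 0.064 m and y of dish2_mid in the frame of incubator between -0.079 and 0.079 m and z of dish2_mid in the frame of incubator between 0.03 and 0.042 m and x of dish3_mid in the frame of incubator between -0.064 and 0.064 m and y of dish3_mid in the frame of incubator between -0.079 and 0.079 m and z of dish3_mid in the frame of incubator between 0.03 and 0.042 m and x of dish4_mid in the frame of incubator between -0.064 and 0.064 m and y of dish4_mid in the frame of incubator between -0.079 and 0.079 m and z of dish4_mid in the frame of incubator between 0.03 and 0.042 m and x of logger_mid in the frame of tray between -0.06 and 0.06 m and y of logger_mid in the frame of tray between -0.045 and 0.045 m and z of logger_mid in the frame of tray below 0.025 m and linear speed of each of dish1, dish2, dish3, dish4, logger below 0.03 m/s); the robot touches nothing.
It fails at once if the gas is on (valve beyond 0.2 rad) while a dish lies in the chamber with the lid open (value of joint valve above 0.2 rad and value of joint lid above 0.12 rad and ((x of dish1_mid in the frame of incubator between -0.064 and 0.064 m and y of dish1_mid in the frame of incubator between -0.079 and 0.079 m and z of dish1_mid in the frame of incubator between 0.03 and 0.042 m) or (x of dish2_mid in the frame of incubator between -0.064 and 0.064 m and y of dish2_mid in the frame of incubator between -0.079 and 0.079 m and z of dish2_mid in the frame of incubator between 0.03 and 0.042 m) or (x of dish3_mid in the frame of incubator between -0.064 and 0.064 m and y of dish3_mid in the frame of incubator between -0.079 and 0.079 m and z of dish3_mid in the frame of incubator between 0.03 and 0.042 m) or (x of dish4_mid in the frame of incubator between -0.064 and 0.064 m and y of dish4_mid in the frame of incubator between -0.079 and 0.079 m and z of dish4_mid in the frame of incubator between 0.03 and 0.042 m))).
It fails at once if the bottle or the jar is tipped over or pushed more than 5 cm away (angle between any of oil_bottle, jar's own z axis and vertical above 0.6 rad or distance of any of oil_bottle, jar from where it was at the start of the episode above 0.05 m).
Of dish1, dish2, dish3, dish4 only 2 to 4 are there at a start; the rules pass over those that are not, and their reading is None.
At some moment in a run one of dish1, dish2, dish3, dish4, logger may be knocked a few centimetres aside while the robot is not near it.
Once in a run the grip may slacken for a moment while it holds something.
It also fails if it takes over 210 s, if anything falls off the work surface, if the arm or the gripper's body presses on something with over 40 N, if the wrist force passes 120 N, or if a joint passes its speed limit or range.

## Working session

There is one attempt and no reset: what is moved stays moved. The work goes in short steps, Python scripts to look and compute and a tool call to move; the robot and the scene stay as the last step left them, time stands still between calls to the robot, and variables do not carry over. Pictures are saved under pics/ and viewed, at most 14 in all, crops included, and the job is handed in when it is done.

Besides the shell and the picture viewer there is one more tool, called in YAML: its name, and indented under it one key for each argument. send_rows: Moves the arm, as the interface text tells. Its arguments: {"type":"object","properties":{"targets":{"type":"array"},"grip":{"type":"number"},"squeeze":{"type":"number"}},"required":["targets"]}

```bash
ls; mkdir -p pics; cat > h.py <<'E'
import numpy as np, cv2
from scipy.spatial.transform import Rotation as R
from rig import ctrl
def cap(n,save=None):
    s=ctrl.sense(); p,d=ctrl.capture(n); c=ctrl.calibration(n)
    if 'view' in c: T=np.linalg.inv(np.array(c['view']))
    else:
        q=s['ee_rot']; W=np.eye(4); W[:3,:3]=R.from_quat([q[1],q[2],q[3],q[0]]).as_matrix(); W[:3,3]=s['eef_pos']
        T=W@np.array(c['mount'])
    if save: cv2.imwrite('pics/'+save,p[:,:,::-1])
    return p,d,c,T
def ray(c,T,u,v):
    return T[:3,:3]@np.array([(u-c['cx'])/c['fx'],(v-c['cy'])/c['fy'],1.0])
def at_z(c,T,uv,z):
    r=ray(c,T,*uv); return T[:3,3]+r*(z-T[2,3])/r[2]
def cloud(d,c,T):
    v,u=np.mgrid[:d.shape[0],:d.shape[1]]
    P=np.stack([(u-c['cx'])/c['fx']*d,(v-c['cy'])/c['fy']*d,d],-1)
    W=P@T[:3,:3].T+T[:3,3]; W[d<=0]=np.nan; return W
E
python3 - <<'E'
from h import *
p,d,c,T=cap('top','top0.png'); W=cloud(d,c,T)
np.savez('top0.npz',p=p,d=d,W=W)
print(T.round(2))
for q in ['incubator','lid_lip','lid_hinge','valve_block','valve_grip','tray','logger_mid','oil_bottle','jar','dish1_mid']:
    for r in ctrl.place_of('top',q)[:6]:
        u,v=r['uv']; 
        print(q,round(r['conf'],2),np.round(r['uv']),W[int(np.clip(round(v),0,383)),int(np.clip(round(u),0,511))].round())
cap('scene','scene0.png')
print(ctrl.sense())
E
```

```text
pics
[[-2.0000e-02 -1.0000e+00  5.0000e-02  4.5246e+02]
 [-1.0000e+00  2.0000e-02  2.0000e-02 -4.0830e+01]
 [-2.0000e-02 -5.0000e-02 -1.0000e+00  9.9863e+02]
 [ 0.0000e+00  0.0000e+00  0.0000e+00  1.0000e+00]]
incubator 0.71 [249. 148.] [610.  -7.  68.]
incubator 0.59 [256. 181.] [528. -23.  30.]
lid_lip 0.82 [245. 126.] [626.  -6. 248.]
lid_hinge 0.96 [249. 147.] [611.  -7.  77.]
valve_block 0.8 [361. 157.] [ 586. -301.   34.]
valve_grip 0.7 [372. 155.] [ 586. -320.   66.]
tray 0.66 [359. 219.] [ 422. -297.    7.]
logger_mid 0.5 [252. 194.] [493. -12.  50.]
oil_bottle 0.57 [143. 202.] [477. 276.  40.]
jar 0.93 [412. 181.] [ 519. -423.   55.]
{'time_s': 0.6, 'joints': array([-1.43341477e+00,  3.12901592e-01,  1.49775455e+00,  3.75650899e-08,
        1.33097114e+00, -2.23406385e-01]), 'dq': array([-0.00033346, -0.00130613, -0.00025318,  0.00082141,  0.00034447,
       -0.00012505]), 'tau': array([-6.81826677e-04, -4.12034583e+01, -2.59836513e+01, -2.64508280e-04,
        5.34729134e-04, -8.70418916e-06]), 'eef_pos': array([ 185.31549996, -491.19777938,  231.27280356]), 'ee_rot': array([-1.72950134e-05,  9.83773085e-01,  1.79417162e-01,  7.62621156e-07]), 'force': array([ 0.66349964, -0.41548161,  0.16819357]), 'wrist_torque': array([0.02890409, 0.01142236, 0.01014928]), 'grip_force': 0.0, 'grip_width': 1.0011828837528325}
```

View pics/top0.png

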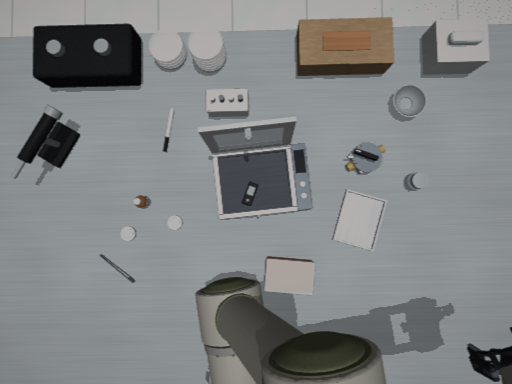

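View pics/scene0.png

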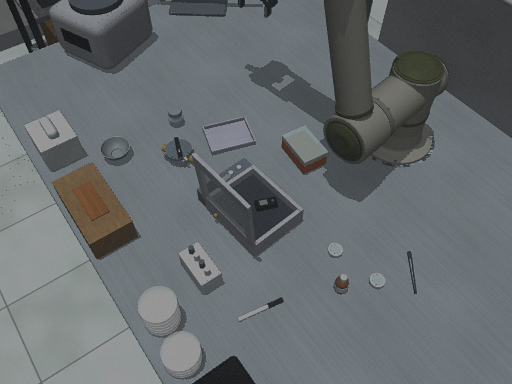

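Top view: the incubator (255,183) has its lid upright and the logger at (250,193). The tray is at (360,220), the valve at (367,155) and the jar at (418,181). There are two dishes, at (174,222) and (127,234), with the bottle between them at (142,201). The scene view also shows only two dishes.

```bash
python3 - <<'E'
from h import *
z=np.load('top0.npz'); p,d,W=z['p'],z['d'],z['W']
v,u=np.mgrid[:384,:512]
def rect(name,m):
    m=cv2.morphologyEx(m.astype(np.uint8),cv2.MORPH_OPEN,np.ones((2,2)))
    n,l,s,cen=cv2.connectedComponentsWithStats(m)
    k=1+np.argmax(s[1:,4]); q=W[l==k][:,:2].astype(np.float32)
    r=cv2.minAreaRect(q); print(name,s[k,4],np.round(r[0]),np.round(r[1]),round(r[2],1),'med z',np.nanmedian(W[l==k][:,2]).round(1)); return l==k
Z=W[:,:,2]
def box(a,b,c_,e): return (u>a)&(u<c_)&(v>b)&(v<e)
g=p.astype(int)
rect('floor',box(205,135,305,225)&(Z>22)&(Z<40))
rect('rim',box(205,135,315,225)&(Z>44)&(Z<72))
rect('tray',box(325,180,395,255)&(Z>2.5)&(Z<25))
rect('trayw',box(325,180,395,255)&(g.min(2)>150))
rect('strip',box(290,140,320,215)&(Z>40)&(Z<60))
rect('logger',box(236,175,265,210)&(g.max(2)<60)&(Z>40)&(Z<65))
rect('handle',box(340,135,390,175)&(Z>58)&(Z<80))
rect('plate',box(340,135,390,175)&(Z>28)&(Z<50))
rect('lid',box(190,105,305,160)&(Z>100))
rect('jar',box(400,165,435,200)&(Z>40))
rect('bottle',box(130,190,155,212)&(Z>30))
for n,b in [('d',(160,210,188,236)),('d',(113,222,140,246))]: rect(n,box(*b)&(g.min(2)>140))
for n,b in [('dz',(160,210,188,236)),('dz',(113,222,140,246))]: rect(n,box(*b)&(Z>8))
m=box(190,105,305,160)&(Z>80)
P=W[m]; print('lid pts z range',P[:,2].min(),P[:,2].max())
hi=P[P[:,2]>np.percentile(P[:,2],90)]; lo=P[P[:,2]<np.percentile(P[:,2],10)]
print(hi.mean(0),lo.mean(0))
cv2.imwrite('pics/v.png',cv2.resize(p[130:185,325:440,::-1],None,fx=6,fy=6,interpolation=cv2.INTER_CUBIC))
for q in ['oil_bottle','dish1_mid','dish2_mid','dish3_mid','dish4_mid']:
    print(q,[(round(r['conf'],2),np.round(r.get('box'))) for r in ctrl.search_frame('scene',q)][:6])
E
```

```text
floor 3651 [nan nan] [0. 0.] 0.0 med z 30.4
rim 2390 [523. -42.] [180. 249.] 5.0 med z 52.6
tray 1484 [ 417. -300.] [114. 143.] 71.3 med z 4.0
trayw 1958 [ 419. -303.] [108. 142.] 71.7 med z 3.8
strip 1159 [ 535. -137.] [172.  58.] 4.7 med z 50.4
logger 87 [477.  -1.] [25. 27.] 69.7 med z 49.4
handle 123 [ 586. -312.] [70. 15.] 75.1 med z 65.3
plate 595 [ 591. -317.] [64. 96.] 25.0 med z 35.8
lid 2120 [630. -31.] [ 66. 247.] 19.9 med z 196.5
jar 252 [ 514. -455.] [66. 37.] 71.2 med z 54.1
bottle 135 [474. 285.] [25. 40.] 55.5 med z 40.5
d 649 [417. 202.] [73. 66.] 89.4 med z 0.7
d 548 [386. 333.] [88. 34.] 65.8 med z 1.2
dz 174 [419. 200.] [36. 38.] 89.0 med z 13.9
dz 173 [387. 328.] [32. 36.] 48.3 med z 13.9
lid pts z range 80.0533522653185 254.3372011036039
[628.93518382  -5.54852616 250.12766794] [613.0213411  -10.23104344  92.21721104]
oil_bottle [(0.66, array([330., 278., 348., 293.])), (0.34, array([157., 137., 194., 168.]))]
dish1_mid []
dish2_mid [(0.67, array([326., 242., 345., 261.])), (0.54, array([369., 272., 384., 290.]))]
dish3_mid [(0.49, array([329., 244., 345., 258.]))]
dish4_mid []
```

View pics/v.png

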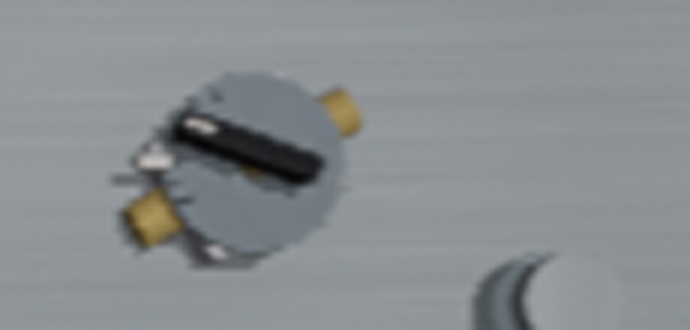

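The crop (scale 6, origin 325,130) shows the pipe at about 119°, so the block's +x is at 29° in the world. The tab at 88° agrees with that. The handle's white end points to about 72°, so the valve is roughly 43° open. I'm moving over the valve for a closer look.

send_rows:
  targets:
    - {"offset": [4, 1.7, 0], "spin": 0.12}
    - {"offset": [8, 3.4, 0], "spin": 0.24}
    - {"offset": [12, 5.1, 0], "spin": 0.36}
    - {"offset": [16, 6.8, 0], "spin": 0.48}
    - {"offset": [20, 8.5, 0], "spin": 0.6}
    - {"offset": [24, 10.2, 0], "spin": 0.72}
    - {"offset": [28, 11.9, 0], "spin": 0.84}
    - {"offset": [30, 12.8, 0], "spin": 0.89}
  grip: 0.7

```text
time_s: 1.52
eef_pos: [487.7, -361.5, 231.3]
ee_rot: [0.0, 0.809, 0.588, 0.0]
force: [-0.7, -0.2, 0.7]
grip_width: 0.697
grip_force: 0.0
```

send_rows:
  targets:
    - {"offset": [3, 1.3, 0], "spin": 0}
    - {"offset": [5, 2.5, 0], "spin": 0}
    - {"offset": [5, 2.5, 0], "spin": 0}
    - {"offset": [5, 2.5, 0], "spin": 0}

```text
time_s: 1.85
eef_pos: [535.9, -337.5, 230.8]
ee_rot: [-0.0, 0.81, 0.586, -0.0]
force: [0.4, -0.5, -0.4]
grip_width: 0.698
grip_force: 0.0
```

```bash
python3 - <<'E'
from h import *
p,d,c,T=cap('wrist','w1.png'); W=cloud(d,c,T); np.savez('w1.npz',p=p,W=W)
print(T.round(2), ctrl.sense()['eef_pos'], W[::60,::80,2].round())
for q in ['valve_grip','valve_block']:
    print(q,[(round(r['conf'],2),np.round(r['uv']),at_z(c,T,r['uv'],55 if 'grip' in q else 0).round(1)) for r in ctrl.place_of('wrist',q)])
m=(W[:,:,2]>58)&(W[:,:,2]<75)&(p.max(2)<90); q=W[m][:,:2].astype(np.float32); print(m.sum(),cv2.minAreaRect(q))
E
```

```text
[[ 9.5000e-01 -3.0000e-01 -9.0000e-02  5.5763e+02]
 [-3.1000e-01 -9.1000e-01 -2.6000e-01 -2.7206e+02]
 [-0.0000e+00  2.7000e-01 -9.6000e-01  3.7340e+02]
 [ 0.0000e+00  0.0000e+00  0.0000e+00  1.0000e+00]] [ 535.15716109 -338.23798759  231.04602363] [[  1.  -0.  28.  -1.  -1.   1.  -1.]
 [ 12.  -1.   0.  -0.  -0.   0.   1.]
 [  2.  13.   5.  -1.  35.  -3.  -1.]
 [ -0.  -0.   3.   0.  -0.  -0.  20.]
 [ -1.  -1. 244.  -1. 236.  -2.  -1.]
 [ -0. 291. 299.  -1.   0. 286.  -0.]
 [315. 294. 319. 314. 321.  -1. 311.]]
valve_grip [(0.74, array([295., 128.]), array([ 583.9, -316.1,   55. ])), (0.43, array([288., 125.]), array([ 579. , -310.9,   55. ]))]
valve_block [(0.89, array([291., 125.]), array([ 585. , -319.2,    0. ]))]
802 ((588.6925048828125, -308.0124206542969), (61.61478805541992, 11.491534233093262), 68.89282989501953)
```

View pics/w1.png

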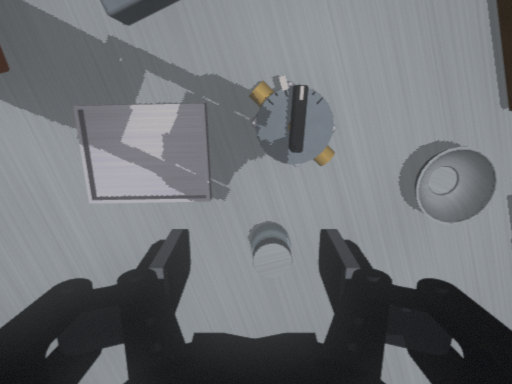

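The wrist view shows the handle at (298,118) with its white end up, the tab at (283,82) and the pipes at (262,92) and (325,155). The measured bar is 61.6 by 11.5 mm at 68.9°, so the handle is about 41° open. I'll go down, grip it and turn it about 43° clockwise.

send_rows:
  targets:
    - {"offset": [3, 1.3, 0], "spin": -0.03}
    - {"offset": [5, 2.2, -3], "spin": -0.05}
    - {"offset": [5, 2.2, -7], "spin": -0.05}
    - {"offset": [5, 2.2, -11], "spin": -0.05}
    - {"offset": [5, 2.2, -15], "spin": -0.05}
    - {"offset": [5, 2.2, -17.5], "spin": -0.05}
    - {"offset": [5, 2.2, -19], "spin": -0.05}
    - {"offset": [5, 2.2, -19], "spin": -0.05}

```text
time_s: 2.67
eef_pos: [583.0, -316.0, 37.6]
ee_rot: [-0.003, 0.826, 0.564, -0.001]
force: [-0.3, 0.4, -1.0]
grip_width: 0.7
grip_force: 0.0
```

send_rows:
  targets:
    - {"offset": [0, 0, 0], "spin": 0}
    - {"offset": [0, 0, 0], "spin": 0}
    - {"offset": [0, 0, 0], "spin": 0}
    - {"offset": [0, 0, 0], "spin": 0}
    - {"offset": [0, 0, 0], "spin": 0}
    - {"offset": [0, 0, 0], "spin": 0}
  grip: 0
  squeeze: 40

```text
time_s: 3.17
eef_pos: [585.9, -316.8, 43.0]
ee_rot: [0.001, 0.825, 0.565, 0.0]
force: [-0.3, 0.1, 6.6]
grip_width: 0.13
grip_force: 42.7
```

send_rows:
  targets:
    - {"offset": [0, 0, 0], "spin": -0.1}
    - {"offset": [0, 0, 0], "spin": -0.2}
    - {"offset": [0, 0, 0], "spin": -0.3}
    - {"offset": [0, 0, 0], "spin": -0.4}
    - {"offset": [0, 0, 0], "spin": -0.5}
    - {"offset": [0, 0, 0], "spin": -0.6}
    - {"offset": [0, 0, 0], "spin": -0.7}
    - {"offset": [0, 0, 0], "spin": -0.7}

```text
time_s: 3.83
eef_pos: [585.7, -316.7, 43.0]
ee_rot: [0.001, 0.969, 0.245, 0.0]
force: [-1.6, -0.2, 7.0]
grip_width: 0.13
grip_force: 42.9
```

```bash
python3 - <<'E'
from h import *
print(ctrl.sense())
E
```

```text
{'time_s': 3.8333, 'joints': array([-6.71104881e-01,  7.99511466e-01,  1.22408702e+00, -3.48694768e-04,
        1.11600698e+00,  4.04137144e-01]), 'dq': array([-0.00036886, -0.00014591, -0.00069531,  0.0017357 , -0.00070325,
       -0.13292831]), 'tau': array([  0.40818882, -54.24106479, -21.79264784,   0.17150201,
        -0.55103129,   1.22663666]), 'eef_pos': array([ 585.68348307, -316.6608353 ,   42.96801517]), 'ee_rot': array([8.84904888e-04, 9.69440731e-01, 2.45323575e-01, 4.78257584e-04]), 'force': array([-1.61743656, -0.18463549,  6.98341556]), 'wrist_torque': array([ 0.08999469,  0.39400101, -0.04910862]), 'grip_force': 42.88045406341553, 'grip_width': 0.12966041891594202}
```

send_rows:
  targets:
    - {"offset": [0, 0, 0.2], "spin": -0.03}
    - {"offset": [0, 0, 0.2], "spin": -0.06}
    - {"offset": [0, 0, 0.2], "spin": -0.06}
    - {"offset": [0, 0, 0.2], "spin": -0.06}

```text
time_s: 4.17
eef_pos: [585.6, -316.5, 43.1]
ee_rot: [0.001, 0.976, 0.22, 0.0]
force: [4.2, -3.4, -4.8]
grip_width: 0.132
grip_force: 54.1
```

```bash
python3 - <<'E'
from h import *
s=ctrl.sense(); print(s['ee_rot'],s['wrist_torque'],s['force'],2*np.arctan2(s['ee_rot'][2],s['ee_rot'][1]))
E
```

```text
[7.40362633e-04 9.75508420e-01 2.19960810e-01 1.31207900e-04] [-0.58518041 -0.58590383  1.11361629] [ 4.19234629 -3.3844608  -4.7971599 ] 0.4435487199568346
```

send_rows:
  targets:
    - {"offset": [0, 0, 0], "spin": 0.02}
    - {"offset": [0, 0, 0], "spin": 0.02}
    - {"offset": [0, 0, 0], "spin": 0.02}
  grip: 0.6

```text
time_s: 4.42
eef_pos: [585.3, -316.2, 43.6]
ee_rot: [-0.0, 0.974, 0.228, 0.0]
force: [0.5, 0.2, -0.5]
grip_width: 0.543
grip_force: 0.0
```

send_rows:
  targets:
    - {"offset": [0, 0, 4], "spin": 0}
    - {"offset": [0, 0, 8], "spin": 0}
    - {"offset": [0, 0, 12], "spin": 0}
    - {"offset": [-2, 0, 16], "spin": 0}
    - {"offset": [-5, 0, 18], "spin": 0}
    - {"offset": [-5, 0, 18], "spin": 0}
    - {"offset": [-5, 0, 18], "spin": 0}

```text
time_s: 5.0
eef_pos: [534.9, -316.6, 225.3]
ee_rot: [0.001, 0.974, 0.228, 0.001]
force: [0.3, 0.4, -1.0]
grip_width: 0.602
grip_force: 0.0
```

```bash
python3 - <<'E'
from h import *
p,d,c,T=cap('wrist','w2.png'); W=cloud(d,c,T); np.savez('w2.npz',p=p,W=W)
m=(W[:,:,2]>58)&(W[:,:,2]<75)&(p.max(2)<90); 
n,l,s,_=cv2.connectedComponentsWithStats(m.astype(np.uint8)); k=1+np.argmax(s[1:,4])
q=W[l==k][:,:2].astype(np.float32); print(s[k],cv2.minAreaRect(q))
E
```

```text
[272  73  13  70 809] ((593.4521484375, -311.86248779296875), (61.064369201660156, 10.970595359802246), 27.6643009185791)
```

send_rows:
  targets:
    - {"offset": [-0.5, 4, 0], "spin": -0.12}
    - {"offset": [-1, 8, 0], "spin": -0.24}
    - {"offset": [-1.5, 12, 0], "spin": -0.36}
    - {"offset": [-2, 16, 0], "spin": -0.48}
    - {"offset": [-3, 20, 0], "spin": -0.6}
    - {"offset": [-4, 23, 0], "spin": -0.72}
    - {"offset": [-5, 26, 0], "spin": -0.84}
    - {"offset": [-6, 28, 0], "spin": -0.84}

```text
time_s: 5.72
eef_pos: [474.6, -33.4, 221.9]
ee_rot: [-0.0, 0.982, -0.191, -0.001]
force: [0.6, -0.2, 0.1]
grip_width: 0.601
grip_force: 0.0
```

send_rows:
  targets:
    - {"offset": [-2, 2, 0], "spin": -0.04}
    - {"offset": [-2, 2, 0], "spin": -0.04}
    - {"offset": [-2, 2, 0], "spin": -0.04}

```text
time_s: 5.97
eef_pos: [455.1, -15.2, 222.5]
ee_rot: [-0.0, 0.978, -0.207, -0.001]
force: [-0.1, -0.4, 0.9]
grip_width: 0.603
grip_force: 0.0
```

```bash
python3 - <<'E'
from h import *
p,d,c,T=cap('wrist','w3.png'); W=cloud(d,c,T); np.savez('w3.npz',p=p,W=W)
print(ctrl.sense()['eef_pos'],ctrl.sense()['ee_rot'])
print([(round(r['conf'],2),np.round(r['uv']),at_z(c,T,r['uv'],40).round(1)) for r in ctrl.place_of('wrist','logger_mid')])
m=(W[:,:,2]>43)&(W[:,:,2]<56)&(p.max(2)<120); n,l,s,cc=cv2.connectedComponentsWithStats(m.astype(np.uint8)); 
for k in range(1,n):
    if s[k,4]>150: print(s[k],cc[k].round(),cv2.minAreaRect(W[l==k][:,:2].astype(np.float32)),W[l==k][:,2].mean())
E
```

```text
[455.59865939 -15.9513745  222.55221944] [-4.25103207e-05  9.78234965e-01 -2.07499137e-01 -6.78321728e-04]
[(0.9, array([230., 133.]), array([491.9,  -4.9,  40. ]))]
[  98    0  253  208 2075] [202. 101.] ((524.8890991210938, -18.948318481445312), (151.4136199951172, 182.3689422607422), 5.396860122680664) 49.32789520911634
[317   0  41  24 574] [336.   8.] ((556.0949096679688, -138.23985290527344), (21.662647247314453, 28.764829635620117), 6.148886203765869) 51.749303453674585
[ 214   99   31   64 1230] [230. 132.] ((493.660400390625, -6.199962615966797), (26.038318634033203, 59.97698974609375), 69.0397720336914) 49.64999406620498
[351 224  87  31 520] [395. 239.] ((320.2647705078125, -118.26051330566406), (93.94792938232422, 2.572403907775879), 84.54918670654297) 48.88439955481657
```

View pics/w3.png

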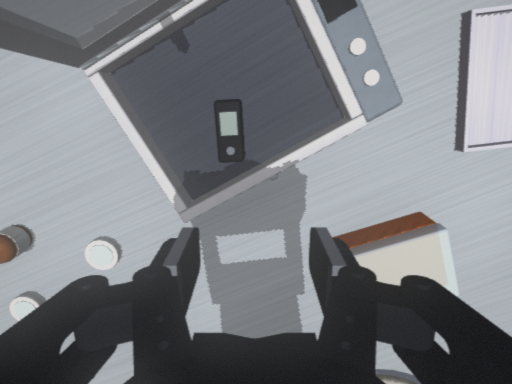

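The wrist view shows the logger at (230,132) in the chamber. Its measured size is 26 by 60 mm, centred at (494,-6) and lying at -21°. The inner chamber measures 151 by 182 mm, with its centre at (525,-19) and yaw 5.4°. Handle shut is at 27.7°. Now I'll grasp the logger.

send_rows:
  targets:
    - {"offset": [2, 0.5, -3], "spin": 0.05}
    - {"offset": [3.8, 1, -7], "spin": 0.05}
    - {"offset": [3.8, 1, -11], "spin": 0.05}
    - {"offset": [3.8, 1, -14.5], "spin": 0.05}
    - {"offset": [3.8, 1, -17], "spin": 0.05}
    - {"offset": [3.8, 1, -18.3], "spin": 0.05}
    - {"offset": [3.8, 1, -19], "spin": 0.05}
    - {"offset": [3.8, 1, -19], "spin": 0.05}

```text
time_s: 6.73
eef_pos: [493.0, -6.6, 31.7]
ee_rot: [-0.0, 0.983, -0.184, -0.001]
force: [-0.6, 1.2, 0.1]
grip_width: 0.6
grip_force: 0.0
```

send_rows:
  targets:
    - {"offset": [0, 0, 0], "spin": 0}
    - {"offset": [0, 0, 0], "spin": 0}
    - {"offset": [0, 0, 0], "spin": 0}
    - {"offset": [0, 0, 0], "spin": 0}
    - {"offset": [0, 0, 0], "spin": 0}
  grip: 0
  squeeze: 40

```text
time_s: 7.15
eef_pos: [494.2, -6.5, 34.4]
ee_rot: [0.0, 0.983, -0.184, 0.001]
force: [0.1, -1.5, 6.8]
grip_width: 0.29
grip_force: 40.5
```

send_rows:
  targets:
    - {"offset": [0, 0, 3], "spin": 0}
    - {"offset": [0, 0, 6], "spin": 0}
    - {"offset": [0, 0, 8], "spin": 0}
    - {"offset": [0, 0, 9], "spin": 0}
    - {"offset": [0, 0, 9], "spin": 0}

```text
time_s: 7.57
eef_pos: [494.2, -6.4, 125.2]
ee_rot: [0.0, 0.983, -0.183, 0.002]
force: [0.5, 0.3, -0.2]
grip_width: 0.29
grip_force: 39.6
```

send_rows:
  targets:
    - {"offset": [-1, -3.8, 0], "spin": 0}
    - {"offset": [-2, -7.6, 0], "spin": 0}
    - {"offset": [-3, -11.4, 0], "spin": 0}
    - {"offset": [-4, -15.2, 0], "spin": 0}
    - {"offset": [-5, -19, 0], "spin": 0}
    - {"offset": [-6, -22.8, 0], "spin": 0}
    - {"offset": [-7, -26.5, 0], "spin": 0}
    - {"offset": [-7.6, -29.5, -2]}

```text
invalid input
```

send_rows:
  targets:
    - {"offset": [0, 0, -3], "spin": 0}
    - {"offset": [0, 0, -6], "spin": 0}
    - {"offset": [0, 0, -8], "spin": 0}
    - {"offset": [0, 0, -8.9], "spin": 0}
    - {"offset": [0, 0, -9.3], "spin": 0}
    - {"offset": [0, 0, -9.3], "spin": 0}

```text
time_s: 8.07
eef_pos: [491.9, -6.0, 31.3]
ee_rot: [0.0, 0.983, -0.183, -0.002]
force: [-15.8, 0.8, 31.5]
grip_width: 0.295
grip_force: 48.0
```

send_rows:
  targets:
    - {"offset": [0, 0, 0], "spin": 0}
    - {"offset": [0, 0, 0], "spin": 0}
    - {"offset": [0, 0, 0], "spin": 0}
  grip: 0.6

```text
time_s: 8.32
eef_pos: [492.9, -6.1, 29.7]
ee_rot: [-0.0, 0.983, -0.184, -0.001]
force: [0.3, 0.4, -0.6]
grip_width: 0.6
grip_force: 0.0
```

send_rows:
  targets:
    - {"offset": [0, 0, 4], "spin": 0}
    - {"offset": [0, 0, 8], "spin": 0}
    - {"offset": [0, 0, 12], "spin": 0}
    - {"offset": [-2, 4, 14], "spin": 0}
    - {"offset": [-2, 8, 14], "spin": 0}
    - {"offset": [-2, 12, 14], "spin": 0}
    - {"offset": [-2, 16, 14], "spin": 0}

```text
time_s: 8.9
eef_pos: [472.9, 154.3, 170.5]
ee_rot: [-0.0, 0.983, -0.184, 0.0]
force: [0.1, -0.4, -0.4]
grip_width: 0.603
grip_force: 0.0
```

```bash
python3 - <<'E'
from h import *
print(ctrl.sense()['eef_pos'])
p,d,c,T=cap('top','top1.png')
W=cloud(d,c,T)
print('logger',[(round(r['conf'],2),np.round(r['uv']),at_z(c,T,r['uv'],14).round(1)) for r in ctrl.place_of('top','logger_mid')])
for q in ['dish1_mid','dish2_mid']: print(q,[(round(r['conf'],2),np.round(r['uv']),at_z(c,T,r['uv'],7).round(1)) for r in ctrl.place_of('top',q)])
E
```

```text
[472.89156284 154.26879253 170.47086585]
logger [(0.47, array([252., 198.]), array([483.5,  -9.5,  14. ]))]
dish1_mid []
dish2_mid [(0.68, array([124., 233.]), array([394.4, 338.1,   7. ])), (0.34, array([251., 144.]), array([632.5,  -9.2,   7. ]))]
```

View pics/top1.png

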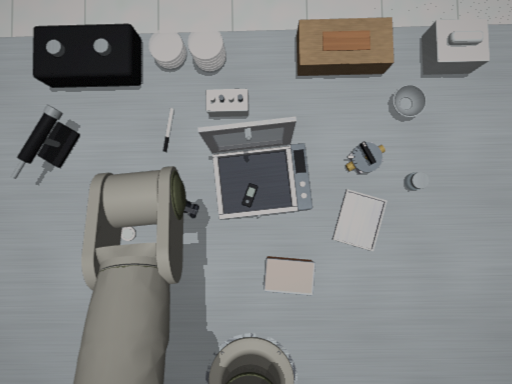

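One call was refused because a row had no spin, so the logger was set back on the chamber floor at (250,194). No harm was done and no more dishes have shown up. I'll grasp the logger again.

send_rows:
  targets:
    - {"offset": [0.5, -4, 0], "spin": 0}
    - {"offset": [1, -8, 0], "spin": 0}
    - {"offset": [1.5, -12, 0], "spin": 0}
    - {"offset": [2, -15, -2], "spin": 0}
    - {"offset": [2, -16, -5], "spin": 0}
    - {"offset": [2, -16, -8], "spin": 0}
    - {"offset": [2, -16, -10.5], "spin": 0}
    - {"offset": [2, -16, -12.5], "spin": 0}

```text
time_s: 9.77
eef_pos: [492.2, -9.1, 43.1]
ee_rot: [-0.0, 0.983, -0.185, -0.001]
force: [-0.5, 0.2, 0.6]
grip_width: 0.599
grip_force: 0.0
```

send_rows:
  targets:
    - {"offset": [0, 0, -0.8], "spin": 0}
    - {"offset": [0, 0, -1.2], "spin": 0}
    - {"offset": [0, 0, -1.2], "spin": 0}

```text
time_s: 10.02
eef_pos: [493.3, -8.1, 33.2]
ee_rot: [0.0, 0.983, -0.184, -0.0]
force: [0.8, 0.1, -0.1]
grip_width: 0.599
grip_force: 0.0
```

send_rows:
  targets:
    - {"offset": [0, 0, 0], "spin": 0}
    - {"offset": [0, 0, 0], "spin": 0}
    - {"offset": [0, 0, 0], "spin": 0}
    - {"offset": [0, 0, 0], "spin": 0}
    - {"offset": [0, 0, 0], "spin": 0}
  grip: 0
  squeeze: 40

```text
time_s: 10.43
eef_pos: [494.1, -7.6, 34.6]
ee_rot: [0.0, 0.983, -0.183, 0.001]
force: [-0.8, -1.7, 7.2]
grip_width: 0.292
grip_force: 40.6
```

send_rows:
  targets:
    - {"offset": [0, 0, 3], "spin": 0}
    - {"offset": [0, 0, 6], "spin": 0}
    - {"offset": [0, 0, 8], "spin": 0}
    - {"offset": [0, 0, 9], "spin": 0}
    - {"offset": [0, 0, 9], "spin": 0}

```text
time_s: 10.85
eef_pos: [494.3, -7.5, 125.3]
ee_rot: [0.0, 0.983, -0.183, 0.002]
force: [-0.1, 0.0, -0.8]
grip_width: 0.293
grip_force: 39.7
```

send_rows:
  targets:
    - {"offset": [-1, -3.8, 0], "spin": 0}
    - {"offset": [-2, -7.6, 0], "spin": 0}
    - {"offset": [-3, -11.4, 0], "spin": 0}
    - {"offset": [-4, -15.2, 0], "spin": 0}
    - {"offset": [-5, -19, 0], "spin": 0}
    - {"offset": [-6, -22.8, 0], "spin": 0}
    - {"offset": [-7, -26.5, 0], "spin": 0}
    - {"offset": [-7.6, -29.5, 0], "spin": 0}

```text
time_s: 11.52
eef_pos: [415.7, -304.4, 121.8]
ee_rot: [-0.001, 0.983, -0.184, -0.001]
force: [0.4, 0.0, -0.1]
grip_width: 0.294
grip_force: 39.7
```

Held, and over the tray. I'll lower it, release, and move over to the dish side, taking a top picture once the tray is clear.

send_rows:
  targets:
    - {"offset": [0, 0, -3], "spin": 0}
    - {"offset": [0, 0, -6], "spin": 0}
    - {"offset": [0, 0, -8.5], "spin": 0}
    - {"offset": [0, 0, -10], "spin": 0}
    - {"offset": [0, 0, -11], "spin": 0}
    - {"offset": [0, 0, -11.4], "spin": 0}
    - {"offset": [0, 0, -11.4], "spin": 0}

```text
time_s: 12.1
eef_pos: [416.8, -301.8, 9.0]
ee_rot: [-0.001, 0.983, -0.183, -0.001]
force: [0.0, -0.4, -1.4]
grip_width: 0.293
grip_force: 39.8
```

send_rows:
  targets:
    - {"offset": [0, 0, 0], "spin": 0}
    - {"offset": [0, 0, 0], "spin": 0}
    - {"offset": [0, 0, 0], "spin": 0}
  grip: 0.6

```text
time_s: 12.35
eef_pos: [417.4, -302.4, 9.3]
ee_rot: [0.0, 0.983, -0.184, 0.0]
force: [-0.6, 0.4, -1.1]
grip_width: 0.602
grip_force: 0.0
```

send_rows:
  targets:
    - {"offset": [0, 0, 4], "spin": 0}
    - {"offset": [0, 0, 8], "spin": 0}
    - {"offset": [0, 0, 12], "spin": 0}
    - {"offset": [0, 2, 16], "spin": 0}
    - {"offset": [0, 6, 19], "spin": 0}
    - {"offset": [0, 10, 21], "spin": 0}
    - {"offset": [0, 14, 22], "spin": 0}
    - {"offset": [0, 18, 22], "spin": 0}

```text
time_s: 13.02
eef_pos: [417.6, -132.4, 230.7]
ee_rot: [0.001, 0.983, -0.184, 0.002]
force: [0.9, 1.1, -0.5]
grip_width: 0.6
grip_force: 0.0
```

send_rows:
  targets:
    - {"offset": [-0.5, 4, 0], "spin": 0}
    - {"offset": [-1, 8, 0], "spin": 0}
    - {"offset": [-1.5, 12, 0], "spin": 0}
    - {"offset": [-2, 16, 0], "spin": 0}
    - {"offset": [-3, 20, 0], "spin": 0}
    - {"offset": [-4, 24, 0], "spin": 0}
    - {"offset": [-4, 28, 0], "spin": 0}
    - {"offset": [-4, 31, 0], "spin": 0}

```text
time_s: 13.68
eef_pos: [376.4, 179.3, 228.8]
ee_rot: [-0.0, 0.983, -0.183, 0.001]
force: [0.7, 0.4, 0.6]
grip_width: 0.6
grip_force: 0.0
```

```bash
python3 - <<'E'
from h import *
p,d,c,T=cap('top'); W=cloud(d,c,T); Z=W[:,:,2]; v,u=np.mgrid[:384,:512]
m=(u>325)&(u<395)&(v>180)&(v<255)&(Z>17)&(Z<35)
print('logger',m.sum(),W[m].mean(0) if m.any() else None,cv2.minAreaRect(W[m][:,:2].astype(np.float32)))
print(ctrl.sense()['eef_pos'])
p,d,c,T=cap('wrist','w4.png'); W=cloud(d,c,T); np.savez('w4.npz',p=p,W=W); Z=W[:,:,2]
m=(Z>9)&(Z<19); m=cv2.morphologyEx(m.astype(np.uint8),cv2.MORPH_OPEN,np.ones((3,3)))
n,l,s,cc=cv2.connectedComponentsWithStats(m)
for k in range(1,n):
    if s[k,4]>150: print(s[k],np.round(cv2.minAreaRect(W[l==k][:,:2].astype(np.float32))[0]),np.round(cv2.minAreaRect(W[l==k][:,:2].astype(np.float32))[1]),p[l==k].mean().round())
for q in ['dish1_mid','oil_bottle']: print(q,[(round(r['conf'],2),np.round(r['uv']),at_z(c,T,r['uv'],7 if q[0]=='d' else 0).round(1)) for r in ctrl.place_of('wrist',q)])
E
```

```text
logger 297 [ 417.25333868 -295.82701543   22.01135441] ((420.8793029785156, -295.5450134277344), (109.501220703125, 139.16017150878906), 72.92217254638672)
[376.32689486 182.35179736 228.73470757]
[ 208  106   36   37 1049] [420. 199.] [38. 39.] 178.0
[468 122  11  71 368] [286. -44.] [ 7. 81.] 44.0
[115 170  35  34 936] [394. 326.] [39. 39.] 172.0
[461 292  51  28 965] [ 92. -26.] [66. 34.] 142.0
[397 360  23  24 331] [23. 95.] [27. 40.] 99.0
dish1_mid []
oil_bottle [(0.82, array([136., 102.]), array([476.9, 284. ,   0. ]))]
```

View pics/w4.png

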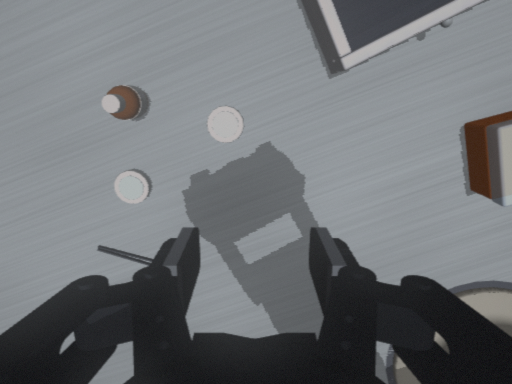

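The two dishes are at (225,124) and (131,187) in the wrist view, and the bottle is at (122,102). Both dishes measure 39 mm across, at A (420,199) and B (394,326). The logger is in the tray. Going for A.

```bash
python3 - <<'E'
from h import *
s=ctrl.sense(); print(s['eef_pos'],s['ee_rot'],s['time_s'])
E
```

```text
[377.13647043 176.98620231 228.36229991] [ 1.07655032e-04  9.83186118e-01 -1.82606257e-01 -2.33153185e-06] 13.8833
```

send_rows:
  targets:
    - {"offset": [3, 1.5, -2], "spin": 0}
    - {"offset": [4.3, 2.2, -6], "spin": 0}
    - {"offset": [4.3, 2.2, -10], "spin": 0}
    - {"offset": [4.3, 2.2, -14], "spin": 0}
    - {"offset": [4.3, 2.2, -18], "spin": 0}
    - {"offset": [4.3, 2.2, -20.5], "spin": 0}
    - {"offset": [4.3, 2.2, -22], "spin": 0}
    - {"offset": [4.3, 2.2, -22.5], "spin": 0}
  grip: 0.7

```text
time_s: 14.55
eef_pos: [419.4, 197.1, 1.3]
ee_rot: [0.001, 0.983, -0.185, -0.002]
force: [-0.4, -0.8, 0.8]
grip_width: 0.704
grip_force: 0.0
```

send_rows:
  targets:
    - {"offset": [0, 0, 0], "spin": 0}
    - {"offset": [0, 0, 0], "spin": 0}
    - {"offset": [0, 0, 0], "spin": 0}
    - {"offset": [0, 0, 0], "spin": 0}
    - {"offset": [0, 0, 0], "spin": 0}
  grip: 0
  squeeze: 30

```text
time_s: 14.97
eef_pos: [420.9, 198.7, 4.3]
ee_rot: [-0.0, 0.983, -0.184, 0.001]
force: [-0.6, -0.9, 4.2]
grip_width: 0.447
grip_force: 30.5
```

send_rows:
  targets:
    - {"offset": [0, 0, 3], "spin": 0}
    - {"offset": [0, 0, 7], "spin": 0}
    - {"offset": [0, 0, 11], "spin": 0}
    - {"offset": [0, 0, 12], "spin": 0}
    - {"offset": [0, 0, 12], "spin": 0}

```text
time_s: 15.38
eef_pos: [421.9, 199.1, 126.9]
ee_rot: [-0.001, 0.983, -0.183, 0.003]
force: [0.2, 0.4, -0.7]
grip_width: 0.449
grip_force: 30.4
```

```bash
python3 - <<'E'
from h import *
s=ctrl.sense(); print(s['eef_pos'],s['ee_rot'],s['grip_width'],s['grip_force'])
E
```

```text
[421.88056908 199.07269248 126.85709134] [-0.00131544  0.98303251 -0.18339594  0.00335859] 0.4486086038302616 30.42492985725403
```

send_rows:
  targets:
    - {"offset": [1.5, -3.7, 0], "spin": 0}
    - {"offset": [3, -7.4, 0], "spin": 0}
    - {"offset": [4.5, -11.1, 0], "spin": 0}
    - {"offset": [6, -14.8, 0], "spin": 0}
    - {"offset": [7, -17.5, 0], "spin": 0}
    - {"offset": [7.6, -18.6, 0], "spin": 0}
    - {"offset": [7.6, -18.6, -2], "spin": 0}
    - {"offset": [7.6, -18.6, -4], "spin": 0}

```text
time_s: 16.05
eef_pos: [496.5, 12.4, 82.6]
ee_rot: [-0.0, 0.983, -0.184, 0.0]
force: [-0.7, 0.0, -0.7]
grip_width: 0.451
grip_force: 30.4
```

send_rows:
  targets:
    - {"offset": [0, 0, -2], "spin": 0}
    - {"offset": [0, 0, -3.5], "spin": 0}
    - {"offset": [0, 0, -4.5], "spin": 0}
    - {"offset": [0, 0, -5], "spin": 0}
    - {"offset": [0, 0, -5], "spin": 0}
    - {"offset": [0, 0, -5], "spin": 0}

```text
time_s: 16.55
eef_pos: [496.2, 13.1, 33.3]
ee_rot: [-0.0, 0.983, -0.183, -0.0]
force: [-0.6, -0.1, -0.1]
grip_width: 0.447
grip_force: 35.1
```

send_rows:
  targets:
    - {"offset": [0, 0, 0], "spin": 0}
    - {"offset": [0, 0, 0], "spin": 0}
    - {"offset": [0, 0, 0], "spin": 0}
  grip: 0.65

```text
time_s: 16.8
eef_pos: [496.4, 12.7, 33.6]
ee_rot: [-0.0, 0.983, -0.184, 0.0]
force: [-0.1, -0.8, 0.1]
grip_width: 0.647
grip_force: 0.0
```

send_rows:
  targets:
    - {"offset": [0, 0, 4], "spin": 0}
    - {"offset": [0, 0, 8], "spin": 0}
    - {"offset": [0, 0, 12], "spin": 0}
    - {"offset": [-1, 3, 15], "spin": 0}
    - {"offset": [-3, 6, 17], "spin": 0}
    - {"offset": [-5, 9, 19], "spin": 0}
    - {"offset": [-7, 12, 19], "spin": 0}
    - {"offset": [-9, 15, 19], "spin": 0}

```text
time_s: 17.47
eef_pos: [405.5, 163.9, 224.7]
ee_rot: [-0.0, 0.983, -0.184, 0.001]
force: [0.2, 0.1, -0.1]
grip_width: 0.651
grip_force: 0.0
```

send_rows:
  targets:
    - {"offset": [-1, 4, 0], "spin": 0}
    - {"offset": [-2, 8, 0], "spin": 0}
    - {"offset": [-3, 11, 0], "spin": 0}
    - {"offset": [-3, 13, 0], "spin": 0}
    - {"offset": [-3, 13, 0], "spin": 0}
    - {"offset": [-3, 13, 0], "spin": 0}

```text
time_s: 17.97
eef_pos: [375.9, 293.2, 223.3]
ee_rot: [0.0, 0.983, -0.183, -0.0]
force: [0.5, 0.5, -0.8]
grip_width: 0.65
grip_force: 0.0
```

```bash
python3 - <<'E'
from h import *
p,d,c,T=cap('top'); W=cloud(d,c,T); Z=W[:,:,2]; v,u=np.mgrid[:384,:512]
m=(u>218)&(u<292)&(v>152)&(v<212)&(Z>36)&(Z<52)&(p.min(2)>120)
print('dishA',m.sum(),W[m].mean(0),np.round(cv2.minAreaRect(W[m][:,:2].astype(np.float32))[1]))
print(ctrl.sense()['eef_pos'])
p,d,c,T=cap('wrist','w5.png'); W=cloud(d,c,T); Z=W[:,:,2]
m=(Z>9)&(Z<19); m=cv2.morphologyEx(m.astype(np.uint8),cv2.MORPH_OPEN,np.ones((3,3)))
n,l,s,cc=cv2.connectedComponentsWithStats(m)
for k in range(1,n):
    if s[k,4]>150: r=cv2.minAreaRect(W[l==k][:,:2].astype(np.float32)); print(s[k],np.round(r[0]),np.round(r[1]),p[l==k].mean().round())
print(ctrl.sense()['eef_pos'],ctrl.sense()['ee_rot'])
E
```

```text
dishA 203 [499.16856084  15.95455202  44.5341168 ] [ 86. 215.]
[376.20137842 292.41878959 223.35086182]
[ 202  136   36   36 1021] [393. 326.] [38. 39.] 170.0
[492 297  20  36 418] [71. 72.] [22. 49.] 136.0
[376.41364405 292.01111901 223.41341752] [ 1.62780095e-04  9.82967574e-01 -1.83779003e-01 -2.79280945e-05]
```

send_rows:
  targets:
    - {"offset": [1.7, 3.4, -2], "spin": 0}
    - {"offset": [1.7, 3.4, -6], "spin": 0}
    - {"offset": [1.7, 3.4, -10], "spin": 0}
    - {"offset": [1.7, 3.4, -14], "spin": 0}
    - {"offset": [1.7, 3.4, -18], "spin": 0}
    - {"offset": [1.7, 3.4, -20.5], "spin": 0}
    - {"offset": [1.7, 3.4, -21.6], "spin": 0}
    - {"offset": [1.7, 3.4, -22], "spin": 0}
  grip: 0.7

```text
time_s: 18.73
eef_pos: [393.2, 325.6, 2.3]
ee_rot: [0.001, 0.983, -0.184, -0.001]
force: [-0.2, -0.4, -0.4]
grip_width: 0.699
grip_force: 0.0
```

send_rows:
  targets:
    - {"offset": [0, 0, 0], "spin": 0}
    - {"offset": [0, 0, 0], "spin": 0}
    - {"offset": [0, 0, 0], "spin": 0}
    - {"offset": [0, 0, 0], "spin": 0}
    - {"offset": [0, 0, 0], "spin": 0}
  grip: 0
  squeeze: 30

```text
time_s: 19.15
eef_pos: [394.4, 327.0, 5.1]
ee_rot: [-0.001, 0.983, -0.184, 0.001]
force: [1.0, -0.9, 7.5]
grip_width: 0.449
grip_force: 30.8
```

send_rows:
  targets:
    - {"offset": [0, 0, 3], "spin": 0}
    - {"offset": [0, 0, 7], "spin": 0}
    - {"offset": [0, 0, 11], "spin": 0}
    - {"offset": [0, 0, 12], "spin": 0}
    - {"offset": [0, 0, 12], "spin": 0}
    - {"offset": [0, 0, 12], "spin": 0}

```text
time_s: 19.65
eef_pos: [393.3, 326.7, 123.7]
ee_rot: [-0.0, 0.983, -0.184, 0.0]
force: [0.1, -0.8, -0.8]
grip_width: 0.447
grip_force: 30.4
```

send_rows:
  targets:
    - {"offset": [1.1, -3.8, 0], "spin": 0}
    - {"offset": [2.2, -7.6, 0], "spin": 0}
    - {"offset": [3.3, -11.4, 0], "spin": 0}
    - {"offset": [4.4, -15.2, 0], "spin": 0}
    - {"offset": [5.5, -19, 0], "spin": 0}
    - {"offset": [6.6, -22.8, 0], "spin": 0}
    - {"offset": [7.7, -26.6, 0], "spin": 0}
    - {"offset": [8.8, -30.4, 0], "spin": 0}

```text
time_s: 20.32
eef_pos: [480.7, 20.8, 121.9]
ee_rot: [-0.0, 0.983, -0.184, -0.001]
force: [1.1, 0.5, -0.4]
grip_width: 0.448
grip_force: 30.4
```

send_rows:
  targets:
    - {"offset": [1.1, -3.8, 0], "spin": 0}
    - {"offset": [2.2, -6.9, 0], "spin": 0}
    - {"offset": [2.2, -7.9, 0], "spin": 0}
    - {"offset": [2.2, -7.9, -2], "spin": 0}
    - {"offset": [2.2, -7.9, -4], "spin": 0}
    - {"offset": [2.2, -7.9, -4], "spin": 0}

```text
time_s: 20.82
eef_pos: [500.6, -55.4, 79.2]
ee_rot: [-0.001, 0.983, -0.184, -0.004]
force: [-0.6, 0.4, 0.1]
grip_width: 0.442
grip_force: 30.4
```

```bash
python3 - <<'E'
from h import *
s=ctrl.sense(); print(s['eef_pos'],s['grip_width'],s['grip_force'])
E
```

```text
[500.60148063 -55.36728575  79.1797681 ] 0.4418830141884514 30.42153775691986
```

send_rows:
  targets:
    - {"offset": [0, 0, -2], "spin": 0}
    - {"offset": [0, 0, -3.5], "spin": 0}
    - {"offset": [0, 0, -4.5], "spin": 0}
    - {"offset": [0, 0, -4.9], "spin": 0}
    - {"offset": [0, 0, -4.9], "spin": 0}
    - {"offset": [0, 0, -4.9], "spin": 0}

```text
time_s: 21.32
eef_pos: [503.1, -55.9, 35.1]
ee_rot: [-0.0, 0.983, -0.183, -0.0]
force: [-3.1, 1.6, 3.8]
grip_width: 0.449
grip_force: 30.8
```

send_rows:
  targets:
    - {"offset": [0, 0, 0], "spin": 0}
    - {"offset": [0, 0, 0], "spin": 0}
    - {"offset": [0, 0, 0], "spin": 0}
  grip: 0.65

```text
time_s: 21.57
eef_pos: [503.4, -56.2, 34.6]
ee_rot: [0.0, 0.983, -0.183, 0.0]
force: [0.1, 0.0, 0.4]
grip_width: 0.647
grip_force: 0.0
```

send_rows:
  targets:
    - {"offset": [0, 0, 4], "spin": 0}
    - {"offset": [0, 0, 8], "spin": 0}
    - {"offset": [0, 0, 12], "spin": 0}
    - {"offset": [-3, 0, 15], "spin": 0}
    - {"offset": [-7, 0, 17], "spin": 0}
    - {"offset": [-10, 0, 19], "spin": 0}
    - {"offset": [-10, 0, 19], "spin": 0}
    - {"offset": [-10, 0, 19], "spin": 0}

```text
time_s: 22.23
eef_pos: [403.1, -56.5, 225.8]
ee_rot: [0.0, 0.983, -0.184, 0.002]
force: [1.1, 0.3, -0.2]
grip_width: 0.65
grip_force: 0.0
```

```bash
python3 - <<'E'
from h import *
s=ctrl.sense(); print(s['eef_pos'],s['ee_rot'],s['time_s'],s['joints'])
p,d,c,T=cap('wrist','w6.png'); W=cloud(d,c,T)
m=(W[:,:,2]>38)&(W[:,:,2]<50)&(p.min(2)>110); m=cv2.morphologyEx(m.astype(np.uint8),cv2.MORPH_OPEN,np.ones((3,3)))
n,l,st,cc=cv2.connectedComponentsWithStats(m)
for k in range(1,n):
    if st[k,4]>150: r=cv2.minAreaRect(W[l==k][:,:2].astype(np.float32)); print(st[k],np.round(r[0]),np.round(r[1]),W[l==k][:,2].mean())
p,d,c,T=cap('top','top2.png'); W=cloud(d,c,T); Z=W[:,:,2]; v,u=np.mgrid[:384,:512]
m=(u>335)&(u<385)&(v>195)&(v<245)&(Z>18)&(Z<35); print('logger',m.sum(),W[m].mean(0))
# lid plane in incubator frame
m=(u>190)&(u<305)&(v>105)&(v<160)&(Z>85)&(Z<260); P=W[m]-np.array([524.9,-19,0]); a=np.radians(5.4)
x=P[:,0]*np.cos(a)+P[:,1]*np.sin(a)
for lo in range(90,260,20):
    k=(P[:,2]>lo)&(P[:,2]<lo+20)
    if k.any(): print(lo+10,k.sum(),np.percentile(x[k],[5,50,95]).round())
E
```

```text
[403.1271097  -56.48638218 225.77473024] [ 4.01621268e-04  9.82937923e-01 -1.83928548e-01  1.77956399e-03] 22.2333 [-4.29007295e-01  5.14417597e-02  1.82974887e+00  8.46161507e-05
  1.25675427e+00  1.51172707e+00]
[ 195   45   42   44 1452] [502. -56.] [38. 39.] 44.19303049130253
[ 133   81   40   42 1334] [495.  13.] [38. 39.] 44.21448906319422
logger 242 [ 413.47295759 -297.22818709   23.13235581]
100 171 [88. 89. 90.]
120 184 [90. 91. 92.]
140 191 [91. 92. 94.]
160 197 [93. 94. 95.]
180 209 [94. 96. 97.]
200 233 [96. 97. 98.]
220 234 [98. 98. 99.]
240 675 [ 87. 101. 110.]
260 110 [101. 104. 109.]
```

View pics/w6.png

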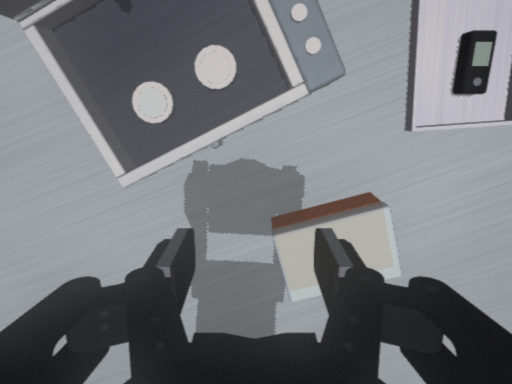

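The wrist view shows both dishes flat in the chamber, at (216,67) and (152,102), with their tops at 44 mm, and the logger in the tray at (476,62). The lid leans back about 5°. I'll shut the fingers and go over the lip to behind the lid.

send_rows:
  targets:
    - {"offset": [0, 0, 2], "spin": 0.12}
    - {"offset": [0, 1, 5], "spin": 0.24}
    - {"offset": [0, 2, 7.5], "spin": 0.36}
    - {"offset": [3, 3, 7.5], "spin": 0.46}
    - {"offset": [7, 4, 7.5], "spin": 0.46}
    - {"offset": [11, 5, 7.5], "spin": 0.46}
    - {"offset": [13, 5, 7.5], "spin": 0.46}
    - {"offset": [13, 5, 7.5], "spin": 0.46}
  grip: 0

```text
time_s: 23.0
eef_pos: [536.6, -5.7, 296.1]
ee_rot: [-0.001, 0.999, 0.046, -0.002]
force: [-0.2, -0.3, 0.2]
grip_width: -0.001
grip_force: 0.0
```

send_rows:
  targets:
    - {"offset": [3.5, 0, 0], "spin": 0}
    - {"offset": [7, 0, 0], "spin": 0}
    - {"offset": [10.5, 0, 0], "spin": 0}
    - {"offset": [13.6, 0, 0], "spin": 0}
    - {"offset": [13.6, 0, 0], "spin": 0}
    - {"offset": [13.6, 0, 0], "spin": 0}

```text
time_s: 23.5
eef_pos: [670.2, -6.4, 295.8]
ee_rot: [-0.001, 0.999, 0.046, -0.002]
force: [-0.4, 0.2, 0.9]
grip_width: -0.005
grip_force: 0.0
```

```bash
python3 - <<'E'
from h import *
s=ctrl.sense(); print(s['eef_pos'],s['ee_rot'],s['time_s'],s['joints'],s['force'])
E
```

```text
[670.17107993  -6.3535364  295.77098962] [-5.40001118e-04  9.98960967e-01  4.55082784e-02 -2.38549047e-03] 23.5 [-1.83880248e-01  6.39356362e-01  8.39750151e-01 -3.33564008e-05
  1.66737773e+00  1.29586467e+00] [-0.4494653   0.17136257  0.86555209]
```

send_rows:
  targets:
    - {"offset": [0, 0, -3.5], "spin": 0}
    - {"offset": [0, 0, -6.5], "spin": 0}
    - {"offset": [0, 0, -6.5], "spin": 0}
    - {"offset": [-2.6, -0.2, -6.5], "spin": 0}
    - {"offset": [-5, -0.4, -6.4], "spin": 0}
    - {"offset": [-7.2, -0.6, -6.4], "spin": 0}
    - {"offset": [-9.3, -0.8, -6.8], "spin": 0}
    - {"offset": [-11.2, -1, -7.4], "spin": 0}

```text
time_s: 24.17
eef_pos: [556.3, -16.3, 228.0]
ee_rot: [0.0, 0.999, 0.045, 0.002]
force: [1.2, 0.3, 0.4]
grip_width: -0.001
grip_force: 0.6
```

send_rows:
  targets:
    - {"offset": [-1.8, -0.2, -0.8], "spin": 0}
    - {"offset": [-3.7, -0.4, -2], "spin": 0}
    - {"offset": [-5.5, -0.5, -3.5], "spin": 0}
    - {"offset": [-5.5, -0.5, -3.5], "spin": 0}

```text
time_s: 24.5
eef_pos: [499.1, -21.0, 190.1]
ee_rot: [-0.0, 0.999, 0.045, -0.002]
force: [-0.5, -0.3, 0.4]
grip_width: 0.0
grip_force: 0.0
```

```bash
python3 - <<'E'
from h import *
s=ctrl.sense(); print(s['eef_pos'],s['time_s'],s['force'])
cap('scene','scene1.png')
E
```

```text
[499.10373972 -20.97173965 190.09449845] 24.5 [-0.46351343 -0.25109518  0.42488216]
```

View pics/scene1.png

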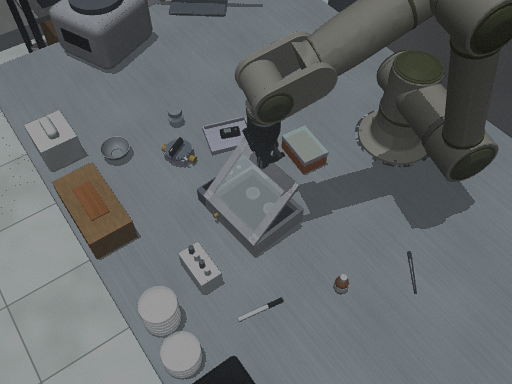

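The scene view shows the lid half shut (around 250,190), with the fingers behind its lip. I'll keep following the arc down.

send_rows:
  targets:
    - {"offset": [-1.6, -0.1, -1.7], "spin": 0}
    - {"offset": [-2.9, -0.3, -3.5], "spin": 0}
    - {"offset": [-3.7, -0.4, -5], "spin": 0}
    - {"offset": [-4.3, -0.4, -6.3], "spin": 0}
    - {"offset": [-4.8, -0.5, -7.8], "spin": 0}
    - {"offset": [-5.2, -0.5, -9.2], "spin": 0}
    - {"offset": [-5.4, -0.5, -10.4], "spin": 0}
    - {"offset": [-5.4, -0.5, -10.4], "spin": 0}

```text
time_s: 25.22
eef_pos: [448.6, -26.4, 86.2]
ee_rot: [-0.0, 0.999, 0.045, -0.0]
force: [-0.4, -0.0, 0.2]
grip_width: -0.003
grip_force: 0.0
```

send_rows:
  targets:
    - {"offset": [0, 0, -0.4], "spin": 0}
    - {"offset": [0, 0, -0.8], "spin": 0}
    - {"offset": [0, 0, -1.1], "spin": 0}
    - {"offset": [0, 0, -1.4], "spin": 0}
    - {"offset": [0, 0, -1.6], "spin": 0}
    - {"offset": [0, 0, -1.6], "spin": 0}

```text
time_s: 25.72
eef_pos: [449.0, -26.5, 71.0]
ee_rot: [0.0, 0.999, 0.045, 0.001]
force: [0.1, -0.3, 0.1]
grip_width: 0.001
grip_force: 0.0
```

```bash
python3 - <<'E'
from h import *
s=ctrl.sense(); print(s['eef_pos'],s['time_s'],s['force'])
E
```

```text
[448.99710277 -26.4855094   70.99727154] 25.7167 [ 0.0867979  -0.33535604  0.11863451]
```

send_rows:
  targets:
    - {"offset": [0, 0, -0.3], "spin": 0}
    - {"offset": [0, 0, -0.5], "spin": 0}
    - {"offset": [0, 0, -0.6], "spin": 0}
    - {"offset": [0, 0, -0.7], "spin": 0}
    - {"offset": [0, 0, -0.7], "spin": 0}
    - {"offset": [0, 0, -0.7], "spin": 0}

```text
time_s: 26.22
eef_pos: [448.9, -26.5, 65.7]
ee_rot: [0.0, 0.999, 0.046, 0.001]
force: [-9.7, 0.7, 32.0]
grip_width: -0.0
grip_force: 16.1
```

```bash
python3 - <<'E'
from h import *
s=ctrl.sense(); print(s['eef_pos'],s['time_s'],s['force'])
p,d,c,T=cap('top','top3.png'); W=cloud(d,c,T); a=np.radians(5.4)
P=W.reshape(-1,3)-np.array([524.9,-19,0]); x=P[:,0]*np.cos(a)+P[:,1]*np.sin(a); y=-P[:,0]*np.sin(a)+P[:,1]*np.cos(a); z=P[:,2]
for xx in range(-100,90,15):
    k=(abs(x-xx)<5)&(y>85)&(y<100)&(z>40)&(z<260)
    k2=(abs(x-xx)<5)&(y>-98)&(y<-85)&(z>40)&(z<260)
    print(xx,k.sum(),np.median(z[k]).round(1),k2.sum(),np.median(z[k2]).round(1))
E
```

```text
[448.91522969 -26.53736139  65.65487721] 26.2167 [-9.69462704  0.74971714 32.01922964]
-100 0 nan 15 66.0
-85 0 nan 10 67.5
-70 0 nan 11 67.6
-55 0 nan 8 67.4
-40 1 66.9 20 67.4
-25 13 67.1 18 67.1
-10 22 67.7 20 67.8
5 22 67.7 19 67.6
20 24 67.1 20 67.5
35 23 67.4 19 67.0
50 23 67.6 18 67.7
65 23 67.5 20 67.3
80 20 67.9 19 67.4
  return _methods._mean(a, axis=axis, dtype=dtype,
  ret = ret.dtype.type(ret / rcount)
```

The lid now lies flat along its whole length at its shut height, with 32 N pressed on it. I'll lift off and go to the valve.

send_rows:
  targets:
    - {"offset": [0, 0, 3], "spin": 0}
    - {"offset": [0, 0, 7], "spin": 0}
    - {"offset": [0, -1, 11], "spin": 0.1}
    - {"offset": [2, -4.5, 12.5], "spin": 0.2}
    - {"offset": [4, -8, 12.5], "spin": 0.3}
    - {"offset": [6, -11.5, 12.5], "spin": 0.39}
    - {"offset": [8, -15, 12.5], "spin": 0.39}
    - {"offset": [9, -18, 12.5], "spin": 0.39}
  grip: 0.6

```text
time_s: 26.93
eef_pos: [539.6, -208.7, 188.0]
ee_rot: [0.0, 0.971, 0.238, 0.0]
force: [0.8, 0.6, -0.5]
grip_width: 0.599
grip_force: 0.0
```

send_rows:
  targets:
    - {"offset": [0, -4, 1], "spin": 0}
    - {"offset": [0, -8, 3], "spin": 0}
    - {"offset": [0, -11, 4], "spin": 0}
    - {"offset": [0, -11, 4], "spin": 0}
    - {"offset": [0, -11, 4], "spin": 0}

```text
time_s: 27.35
eef_pos: [538.1, -317.9, 228.1]
ee_rot: [0.0, 0.972, 0.237, 0.0]
force: [0.4, 0.6, -0.6]
grip_width: 0.598
grip_force: 0.0
```

```bash
python3 - <<'E'
from h import *
p,d,c,T=cap('wrist','w7.png'); W=cloud(d,c,T)
m=(W[:,:,2]>58)&(W[:,:,2]<75)&(p.max(2)<90)
n,l,st,_=cv2.connectedComponentsWithStats(m.astype(np.uint8)); k=1+np.argmax(st[1:,4])
print(st[k],cv2.minAreaRect(W[l==k][:,:2].astype(np.float32)))
p,d,c,T=cap('top','top4.png'); W=cloud(d,c,T); a=np.radians(5.4)
P=W.reshape(-1,3)-np.array([524.9,-19,0]); x=P[:,0]*np.cos(a)+P[:,1]*np.sin(a); y=-P[:,0]*np.sin(a)+P[:,1]*np.cos(a); z=P[:,2]
k=(x>-106)&(x<80)&(abs(abs(y)-92)<7)&(z>55)&(z<110); print('lid slope',np.polyfit(x[k],z[k],1),k.sum())
Z=W[:,:,2]; v,u=np.mgrid[:384,:512]
m=(u>335)&(u<385)&(v>195)&(v<245)&(Z>18)&(Z<35); print('logger',m.sum(),W[m].mean(0) if m.any() else 0)
s=ctrl.sense(); print(s['eef_pos'],s['ee_rot'],s['time_s'])
E
```

```text
[ 31   0  46 178 853] ((512.793701171875, -123.29908752441406), (166.6564178466797, 2.6846225261688232), 5.384245872497559)
lid slope [1.03040218e-03 6.73506256e+01] 799
logger 0 0
[ 538.28919272 -315.57249752  227.715923  ] [-6.64776970e-04  9.71192340e-01  2.38295815e-01 -3.19197483e-04] 27.45
```

View pics/top4.png

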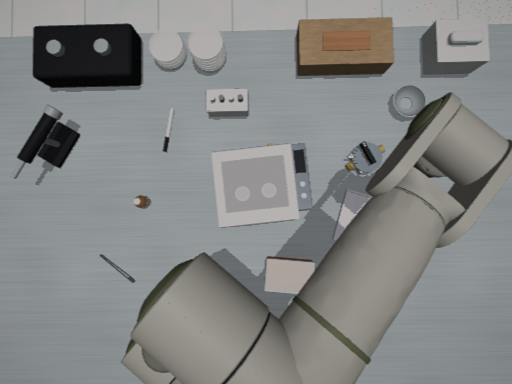

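The top view shows the lid shut (slope 0.001), both dishes under the window at (243,194) and (269,190), and the handle still at (367,152). Now I'll grip the handle and turn it +60°.

send_rows:
  targets:
    - {"offset": [3, 0, 0], "spin": 0}
    - {"offset": [4.7, -0.1, -3], "spin": 0}
    - {"offset": [4.7, -0.1, -7], "spin": 0}
    - {"offset": [4.7, -0.1, -11], "spin": 0}
    - {"offset": [4.7, -0.1, -14.5], "spin": 0}
    - {"offset": [4.7, -0.1, -17], "spin": 0}
    - {"offset": [4.7, -0.1, -18.3], "spin": 0}
    - {"offset": [4.7, -0.1, -18.3], "spin": 0}

```text
time_s: 28.12
eef_pos: [584.4, -315.3, 42.4]
ee_rot: [-0.002, 0.971, 0.239, -0.002]
force: [0.5, 0.5, -0.0]
grip_width: 0.6
grip_force: 0.0
```

send_rows:
  targets:
    - {"offset": [0, 0, 0], "spin": 0}
    - {"offset": [0, 0, 0], "spin": 0}
    - {"offset": [0, 0, 0], "spin": 0}
    - {"offset": [0, 0, 0], "spin": 0}
    - {"offset": [0, 0, 0], "spin": 0}
  grip: 0
  squeeze: 40

```text
time_s: 28.53
eef_pos: [585.7, -316.8, 47.7]
ee_rot: [0.0, 0.971, 0.239, 0.0]
force: [-5.1, 5.6, 8.0]
grip_width: 0.128
grip_force: 40.2
```

```bash
python3 - <<'E'
from h import *
s=ctrl.sense(); print(s['eef_pos'],2*np.arctan2(s['ee_rot'][2],s['ee_rot'][1]),s['wrist_torque'],s['grip_width'],s['force'])
E
```

```text
[ 585.66275054 -316.80005708   47.72521935] 0.48173099125391083 [0.96366939 0.66138582 0.23807156] 0.12765285312508345 [-5.06829872  5.59722027  8.00406509]
```

send_rows:
  targets:
    - {"offset": [0, 0, 0], "spin": 0.11}
    - {"offset": [0, 0, 0], "spin": 0.22}
    - {"offset": [0, 0, 0], "spin": 0.33}
    - {"offset": [0, 0, 0], "spin": 0.44}
    - {"offset": [0, 0, 0], "spin": 0.55}
    - {"offset": [0, 0, 0], "spin": 0.66}
    - {"offset": [0, 0, 0], "spin": 0.77}
    - {"offset": [0, 0, 0], "spin": 0.87}

```text
time_s: 29.2
eef_pos: [586.0, -317.0, 47.7]
ee_rot: [0.001, 0.779, 0.627, 0.001]
force: [-1.6, 4.6, 7.8]
grip_width: 0.128
grip_force: 39.9
```

send_rows:
  targets:
    - {"offset": [0, 0, 0], "spin": 0.1}
    - {"offset": [0, 0, 0], "spin": 0.17}
    - {"offset": [0, 0, 0], "spin": 0.18}
    - {"offset": [0, 0, 0], "spin": 0.18}
    - {"offset": [0, 0, 0], "spin": 0.18}

```text
time_s: 29.62
eef_pos: [586.1, -317.0, 47.8]
ee_rot: [0.001, 0.721, 0.693, 0.001]
force: [-0.9, 4.1, 5.5]
grip_width: 0.131
grip_force: 39.9
```

```bash
python3 - <<'E'
from h import *
s=ctrl.sense(); print(s['eef_pos'],2*np.arctan2(s['ee_rot'][2],s['ee_rot'][1]),s['wrist_torque'],s['grip_width'],s['force'])
E
```

```text
[ 586.08842909 -317.02411355   47.77325443] 1.531277552851546 [0.817483   0.27543608 0.10138343] 0.13073672230129227 [-0.89126489  4.05425621  5.50656774]
```

send_rows:
  targets:
    - {"offset": [0, 0, 0], "spin": 0}
    - {"offset": [0, 0, 0], "spin": 0}
    - {"offset": [0, 0, 0], "spin": 0}
  grip: 0.6

```text
time_s: 29.87
eef_pos: [585.5, -317.6, 46.0]
ee_rot: [0.0, 0.721, 0.693, 0.0]
force: [-0.3, 1.1, 0.4]
grip_width: 0.548
grip_force: 0.0
```

send_rows:
  targets:
    - {"offset": [0, 0, 4], "spin": 0}
    - {"offset": [0, 0, 8], "spin": 0}
    - {"offset": [0, 0, 12], "spin": 0}
    - {"offset": [-2, 0, 16], "spin": 0}
    - {"offset": [-5, -2, 18], "spin": 0}
    - {"offset": [-5, -2, 18], "spin": 0}
    - {"offset": [-5, -2, 18], "spin": 0}

```text
time_s: 30.45
eef_pos: [534.6, -338.6, 227.4]
ee_rot: [0.002, 0.722, 0.692, 0.0]
force: [-0.2, 0.3, -0.9]
grip_width: 0.6
grip_force: 0.0
```

```bash
python3 - <<'E'
from h import *
s=ctrl.sense(); print(s['eef_pos'],s['force'],s['time_s'])
p,d,c,T=cap('wrist','w8.png'); W=cloud(d,c,T); Z=W[:,:,2]
m=(Z>58)&(Z<75)&(p.max(2)<90)&(np.hypot(W[:,:,0]-585,W[:,:,1]+316)<60)
print('handle',m.sum(),cv2.minAreaRect(W[m][:,:2].astype(np.float32)))
m=(Z>15)&(Z<32)&(p.max(2)<110)&(np.hypot(W[:,:,0]-418,W[:,:,1]+301)<70)
print('logger',m.sum(),W[m].mean(0) if m.any() else 0)
for q in ['logger_mid','tray']: print(q,[(round(r['conf'],2),at_z(c,T,r['uv'],14 if q[0]=='l' else 0).round(1)) for r in ctrl.place_of('wrist',q)])
E
```

```text
[ 534.61314788 -338.63413322  227.35621684] [-0.15579918  0.2827455  -0.85368366] 30.45
handle 801 ((585.9059448242188, -307.06292724609375), (61.55684280395508, 11.67265796661377), 88.08863830566406)
logger 1407 [ 413.49970704 -299.49135627   23.4385778 ]
logger_mid [(0.93, array([ 416.5, -303.1,   14. ]))]
tray [(0.76, array([ 422.2, -297.3,    0. ]))]
```

View pics/w8.png

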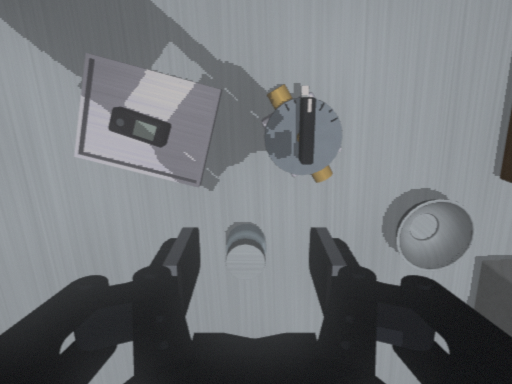

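The wrist view shows the handle's white line (308,103) pointing at the tab (305,90). It measures 88.1°, which is 60.4° from shut. The logger lies in the tray at (140,127) and the robot touches nothing, so I'm handing the job in.

```bash
python3 -c "
from rig import ctrl
print(ctrl.finish_job())"
```

```text
the job is handed in; nothing more can be done
None
```

The job is handed in after about 31 s of robot time, though the hand-in call returned no verdict. At my last look, both dishes found on the bench lay flat in the shut incubator, the logger was in the tray, and the valve stood at 60.4° (limit ±5°).

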